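# Press a mounted specimen slide flat in the sprung slide press

## Robot

A 7-joint arm with a two-finger parallel gripper is mounted at the origin on the work surface. World frame = base frame: x ahead of the robot, y to its left, z up, the work surface at z = 0. Lengths are in m, angles in rad, forces in N, time in s.
With the tool pointing down it reaches from about 0.4 to 0.85 m from the base axis. Payload 4.4 kg.
Tool frame: the origin (TCP) lies at the very end of the fingers, on their centre line; the grasp point (between the pads) lies 19 mm behind it (arm.pinch_z is the distance from the TCP to the grasp point, in m); z points along the fingers, x is the direction in which the jaws open and shut, and the axes are right-handed (so a half turn about z gives the same grasp; the last joint's range is limited). The gripper opens to 94 mm and grips with 3 to 60 N. Pads are 16 mm wide; open, the fingers measure 119 mm over their backs; the gripper's body (75 mm by 177 mm) begins 78 mm behind the grasp point.
Start: joints at [1.109, 0.628, 0.038, 1.517, -0.027, 0.996, -0.02], TCP at [0.251, -0.6, 0.205] pointing down, gripper open.
Joint ranges: [-3.06, 3.06], [-0.37, 2.12], [-1.25, 1.32], [0.18, 2.47], [-1.1, 4.24], [0.23, 1.98], [-2.94, 2.94]. Speed limits (rad/s): [2.57, 2.57, 3.14, 3.14, 3.14, 3.14, 3.14].

## Interface

Orientations are given as a rotation vector (axis times angle).
In Python, from station import arm, read_camera, get_calibration, sign_off gives the robot as it stands. The module is installed in compiled form; this text tells all that it offers.
- The arm moves only by the shell command python3 -m pendant 'ROWS' [OPENING] [FORCE]. ROWS is JSON, a list of rows, each an object with "linear": the shift along the world's x, y, z scaled (see below), a list of three; "turn": the turn, a rotation vector about the world's x, y, z scaled (see below), a list of three. In form: [{"linear": [x, y, z], "turn": [wx, wy, wz]}, ...]. A call has 1 to 10 rows; each row shifts and turns the commanded pose from where the row before left it; what a row does not reach is not made up. The controller multiplies each number of a shift by 20 mm and each number of a turn by 5 degrees. A row lasts 1/8 s, in which the tool goes at most 62.5 mm and 10.7 degrees, less where a joint would pass 70% of its speed; a pose out of reach is approached as far as the arm can. A call with a number of a shift or a turn outside -1 to 1 is refused whole. A call with a gripper value outside its range is refused whole. OPENING is the gripper's target within -1 to 1 (fully open at 1, half-way at 0, shut at -1), set as the call begins (- or left out, the last holds). The fingers move at their own pace and stop on an object; FORCE is the grip in N (left out, the last holds). Time passes only in rows, so rows that do not move let the fingers close. It gives the time, the measured TCP pose, the force and the opening at its end, in the units of the state.
- arm.state(): the state, without advancing time (a new reading comes with each control period).
- read_camera(name): name is "scene" or "top"; returns the picture (480x640x3 uint8, red, green, blue); there is no depth.
- get_calibration(name): a dict with "fx", "fy", "cx", "cy" (pixels), "D" ([k1, k2, p1, p2, k3] as OpenCV has them; the pictures are not rectified), "world_from_camera" (4x4, takes a point from camera to world coordinates). Camera axes: x right, y down, z forward; pixel columns grow to the right and rows downward; lengths in m; the calibration is good to about 2 mm. A picture is of the moment at which its call begins. get_calibration takes no time and is no camera call.
- sign_off(): hands the job in, once; it reports no verdict.
The state is a dict: "time_s": time; "joint_pos": joint angles; "qvel": joint speeds; "effort": joint torques, N m; "ee_pos": TCP position; "eef_rot": TCP orientation; "wrist_force": force on the tool from outside, world axes, zero at the start; "torque": the same for the moment, N m; "grip_width": finger opening in m.
Only numpy, scipy, OpenCV 4.12 (cv2) and the standard library are available. Lean on these libraries where they do the work, as an engineer would, in place of code of your own. Each camera call takes 0.05 s, during which the arm holds its last target.

## Task

Take the hand tamper with the broad flat foot from the black mat and press it squarely down on the middle of the slide press's sprung plate until the plate bottoms out; keep it down, upright, for about a second so that the cover glass beds flat. Then stand the tamper upright on the black mat again and let go. Leave the look-alike tool with the slim foot standing where it is.

Things in the scene. Friction and masses are not known exactly. Their poses are not given: they have to be found in the camera images.
- tamper_center (a point): centre (half-way up, on the axis) of the loose hand tamper, 100 mm tall, about 0.3 kg, standing upright on the mat: a flat round steel foot 50 mm across and 16 mm thick, a 20 mm neck, and from 40 mm above the underside up to the top a round plain wooden handle 30 mm across. Its flat underside is 50 mm below this point, its top 50 mm above; z points up along the handle. The handle can be gripped from above in any direction, best about 20 mm above this point.
- setter_center (a point): centre (half-way up, on the axis) of the look-alike hand tool that is not wanted: same height and same wooden handle as the tamper, but its steel foot is only 28 mm across. Stands upright, loose, on the same mat, 100 mm from the tamper; the two may stand either way round along the mat's length.
- mat: flat black rubber mat, fixed to the bench, 130 mm (its x) by 220 mm (its y), 4 mm thick; origin at the centre of its underside, z up. The two tools stand on its long middle line (its y axis), 50 mm either side of its centre.
- plate_top (a point): centre of the top face of the slide press's sprung plate: a round bright metal plate 84 mm across with a glass slide (76 by 26 mm) let in flush, in the top of a dark round base fixed to the bench, 124 mm across and 40 mm high. z is up. With the plate up this point is 56 mm above the bench; at the bottom stop 42 mm, still 2 mm above the base.
- press_plate (a joint): how far the sprung plate is pushed straight down, in m: 0 up, 0.014 at the hard bottom stop. The spring needs about 2 N to start and about 8 N at the bottom (the weight of the tamper alone does not bottom it), and lifts the plate again when released.

How it is judged:
On the way:
1. the tamper stands squarely on the plate (within 15 mm of its middle, upright within 10 degrees) and holds it at the bottom stop (pushed 11.5 mm or more) for 0.5 s (value of joint press_plate above 0.0115 m and horizontal distance between tamper_center and plate_top below 0.015 m and angle between tamper_center's own z axis and vertical below 0.175 rad and z of tamper_center in the frame of plate_top between 0.043 and 0.057 m), for 0.5 s.
At the end, for the whole second after the job is handed in: The tamper stands upright (within 10 degrees) on the mat, its middle within the mat's outline, released and at rest; the press plate has risen again (within 4 mm of the top); the slim-footed tool still stands upright, within 30 mm of where it was (x of tamper_center in the frame of mat between -0.065 and 0.065 m and y of tamper_center in the frame of mat between -0.11 and 0.11 m and z of tamper_center in the frame of mat between 0.046 and 0.062 m and angle between each of tamper_center, setter_center's own z axis and vertical below 0.175 rad and value of joint press_plate below 0.004 m and distance of setter_center from where it was at the start of the episode below 0.03 m); the robot touches nothing.
It fails at once if the slim-footed tool is knocked over, lifted or moved by more than 30 mm (distance of setter_center from where it was at the start of the episode above 0.03 m or angle between setter_center's own z axis and vertical above 0.5 rad).
It also fails if it takes over 45 s, if anything falls off the work surface, if the arm or the gripper's body presses on something with over 40 N, if the wrist force passes 120 N, or if a joint passes its speed limit or range.

## Working session

There is one attempt and no reset: what is moved stays moved. The work goes in short steps, Python scripts to look and compute and a shell command to move; the robot and the scene stay as the last step left them, time stands still between calls to the robot, and variables do not carry over. Pictures are saved under pics/ and viewed, and the job is handed in when it is done.

```bash
mkdir -p pics; python3 - <<'E'
from station import arm, read_camera, get_calibration
import cv2
for n in ("scene","top"):
    cv2.imwrite(f"pics/{n}0.png", read_camera(n)[:,:,::-1]); c=get_calibration(n); print(n,c)
s=arm.state(); print(s, arm.pinch_z)
E
```

```text
scene {'fx': 564.3535884508433, 'fy': 564.3535884508433, 'cx': 322.2553402690937, 'cy': 240.42850079788317, 'D': array([0.03114077, 0.        , 0.        , 0.        , 0.        ]), 'world_from_camera': array([[-0.84115494,  0.37621838, -0.38848179,  0.90326398],
       [ 0.54067159,  0.60033609, -0.58929688,  0.59814285],
       [ 0.01151533, -0.70573105, -0.70838625,  0.72721045],
       [ 0.        ,  0.        ,  0.        ,  1.        ]])}
top {'fx': 471.9883226460555, 'fy': 471.9883226460555, 'cx': 318.987532344151, 'cy': 236.23464129419693, 'D': array([-0.00894058,  0.        ,  0.        ,  0.        ,  0.        ]), 'world_from_camera': array([[ 0.01331562, -0.98555132,  0.16885287,  0.42474116],
       [-0.99988077, -0.01444461, -0.00545964,  0.02653096],
       [ 0.00781977, -0.16876004, -0.98562615,  0.78646062],
       [ 0.        ,  0.        ,  0.        ,  1.        ]])}
{'time_s': 0.1, 'joint_pos': array([ 1.10916305,  0.6292009 ,  0.03842787,  1.51820477, -0.02697456,
        0.99629517, -0.0199933 ]), 'qvel': array([ 0.00084958, -0.00198372,  0.00123451, -0.00203384,  0.00224606,
        0.00054003, -0.00013519]), 'effort': array([ 3.47328431e-03, -5.50781322e+01,  1.14750702e+00, -1.87114888e+01,
       -5.22545620e-02,  1.92353572e-02,  3.35244340e-05]), 'ee_pos': array([ 0.25044141, -0.59920999,  0.20470016]), 'eef_rot': array([-2.61418332e+00,  1.74075472e+00,  2.09899617e-03]), 'wrist_force': array([-0.51920109, -0.55640499,  0.36700171]), 'torque': array([ 0.01112163, -0.04645844, -0.0046511 ]), 'grip_width': 0.09405793355066033} 0.0188
```

View pics/scene0.png

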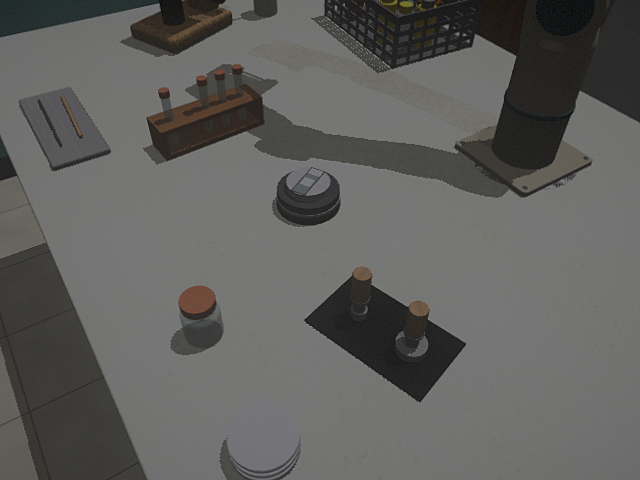

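View pics/top0.png

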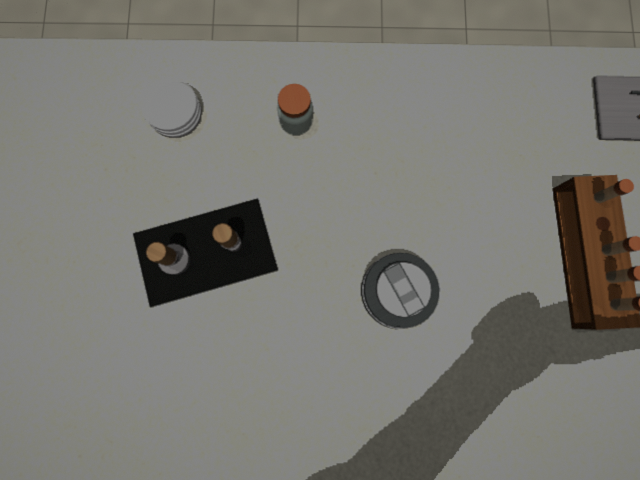

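The top view shows the mat around (205,252). The broad-footed tamper is the left tool, with its foot at about (173,260) and its top at (157,252). The slim setter's top is at (222,234), and the plate is near (404,290). In the scene view the tamper stands at (411,346). I'll enlarge these areas.

```bash
python3 - <<'E'
import cv2,numpy as np
a=cv2.imread("pics/top0.png");b=cv2.imread("pics/scene0.png")
def crop(im,x,y,w,h,k): return np.clip(cv2.resize(im[y:y+h,x:x+w],None,fx=k,fy=k,interpolation=cv2.INTER_CUBIC)*1.0*1.8,0,255).astype('uint8')
cv2.imwrite("pics/c1.png",crop(a,125,190,160,120,5))
cv2.imwrite("pics/c2.png",crop(a,350,240,100,100,6))
cv2.imwrite("pics/c3.png",crop(b,300,255,170,150,4))
E
```

```text
(no output)
```

View pics/c1.png

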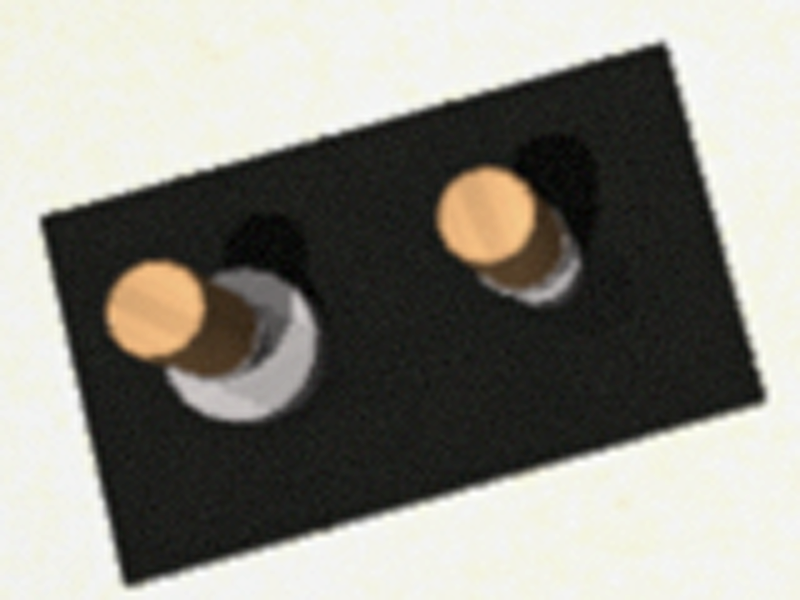

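View pics/c2.png

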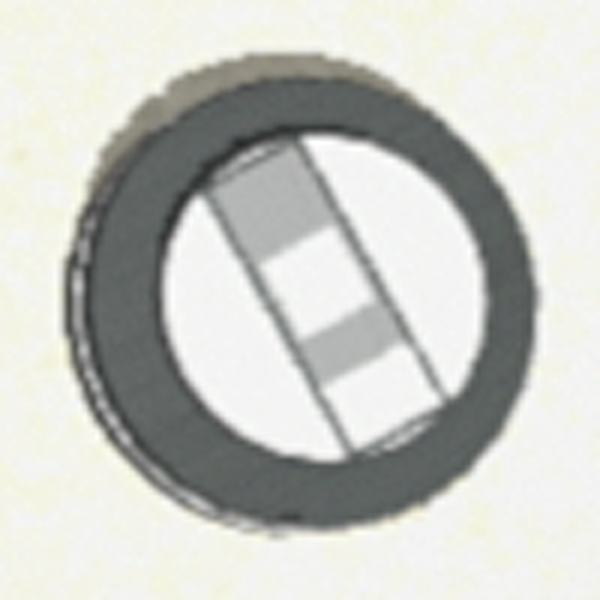

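View pics/c3.png

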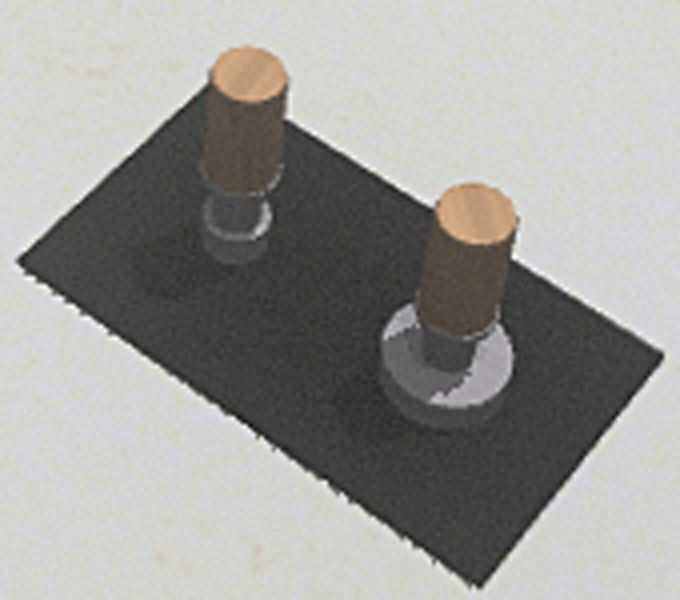

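The crops give these full-image pixels:

| Feature | Top | Scene |
|---|---|---|
| Tamper top | (156.2,251.8) | (419,308.3) |
| Setter top | (222.2,233) | (362.5,273.3) |
| Plate centre | (404.2,289.5) | not read yet |

The mat corners in the top view are readable too.

```bash
cat > h.py <<'E'
from station import arm, read_camera, get_calibration
import cv2, numpy as np
from scipy.spatial.transform import Rotation as R
def at(n,uv,z):
    c=get_calibration(n);K=np.array([[c['fx'],0,c['cx']],[0,c['fy'],c['cy']],[0,0,1]])
    p=cv2.undistortPoints(np.array([[uv]],float),K,np.array(c['D']))[0,0]
    T=c['world_from_camera'];d=T[:3,:3]@[p[0],p[1],1];o=T[:3,3]
    return (o+d*(z-o[2])/d[2])[:2]
E
python3 - <<'E'
from h import *
np.set_printoptions(precision=4,suppress=True)
print("tamper",at("top",(156.2,251.8),.104),at("scene",(419,308.3),.104))
print("foot", at("top",(125+241/5,190+345/5),.02))
print("setter",at("top",(222.2,233),.104),at("scene",(362.5,273.3),.104))
print("plate",at("top",(404.2,289.5),.056),at("scene",(308,183),.056))
m=np.array([at("top",(125+x/5,190+y/5),.004) for x,y in [(42,215),(665,42),(766,400),(127,585)]])
print(m,m.mean(0),np.linalg.norm(m-np.roll(m,1,0),axis=1))
e=(m[1]+m[2]-m[0]-m[3]);print("y axis deg",np.degrees(np.arctan2(e[1],e[0])))
s=arm.state();M=R.from_rotvec(s['eef_rot']).as_matrix();print(s['ee_pos'],M)
E
```

```text
tamper [0.5152 0.2595] [0.5194 0.2637]
foot [0.5149 0.2596]
setter [0.5444 0.1648] [0.5482 0.1688]
plate [ 0.4684 -0.1101] [ 0.4759 -0.1017]
[[0.5597 0.3342]
 [0.6227 0.127 ]
 [0.5009 0.0892]
 [0.4372 0.2967]] [0.5301 0.2118] [0.1282 0.2166 0.1275 0.2171]
y axis deg -73.01820458634536
[ 0.2504 -0.5992  0.2047] [[ 0.3856 -0.9227 -0.0006]
 [-0.9227 -0.3856  0.0015]
 [-0.0016  0.     -1.    ]]
```

```bash
python3 -m pendant '[{"linear":[0,0,1],"turn":[0,0,1]},{"linear":[0,0,1],"turn":[0,0,1]},{"linear":[0,0,1],"turn":[0,0,1]},{"linear":[0.3,0,1],"turn":[0,0,1]},{"linear":[0.3,0.5,1],"turn":[0,0,1]},{"linear":[0.3,1,0],"turn":[0,0,1]},{"linear":[0.3,1,0],"turn":[0,0,1]},{"linear":[0.3,1,0],"turn":[0,0,1]},{"linear":[0.3,1,0],"turn":[0,0,1]},{"linear":[0.3,1,0],"turn":[0,0,1]}]' 1 20
```

```text
time_s: 1.35
ee_pos: [0.2926, -0.4888, 0.3051]
eef_rot: [-3.106, 0.468, 0.001]
wrist_force: [0.2, 0.1, -1.2]
grip_width: 0.0939
```

```bash
python3 - <<'E'
import cv2,numpy as np
b=cv2.imread("pics/scene0.png")
cv2.imwrite("pics/c4.png",np.clip(cv2.resize(b[150:240,260:360],None,fx=6,fy=6,interpolation=cv2.INTER_CUBIC)*1.5,0,255).astype('uint8'))
E
```

```text
(no output)
```

View pics/c4.png

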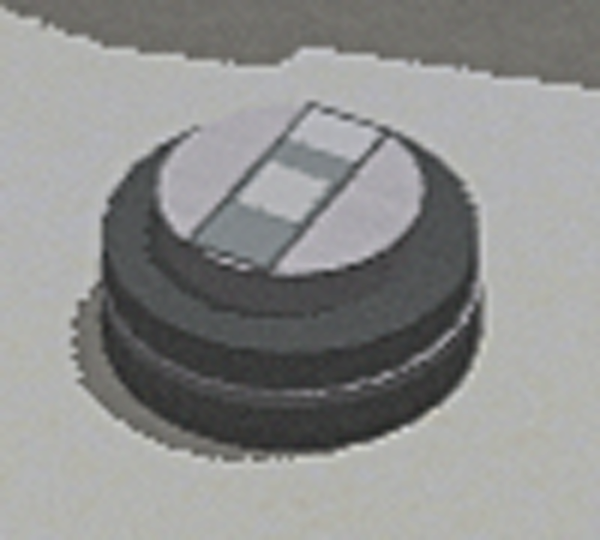

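The plate centre in the scene view is at about (308.3,181.2).

```bash
python3 - <<'E'
from h import *
print(at("scene",(308.3,181.2),.056))
E
python3 -m pendant '[{"linear":[0.3,1,0],"turn":[0,0,1]},{"linear":[0.3,1,0],"turn":[0,0,1]},{"linear":[0.3,1,0],"turn":[0,0,1]},{"linear":[0.3,1,0],"turn":[0,0,1]},{"linear":[0.3,1,0],"turn":[0,0,1]},{"linear":[0.3,1,0],"turn":[0,0,1]},{"linear":[0.3,1,0],"turn":[0,0,0.8]},{"linear":[0.3,1,0],"turn":[0,0,0]},{"linear":[0.3,1,0],"turn":[0,0,0]},{"linear":[0.3,1,0],"turn":[0,0,0]}]'
python3 -m pendant '[{"linear":[0.3,1,0],"turn":[0,0,0]},{"linear":[0.3,1,0],"turn":[0,0,0]},{"linear":[0.3,1,0],"turn":[0,0,0]},{"linear":[0.3,1,0],"turn":[0,0,0]},{"linear":[0.3,1,0],"turn":[0,0,0]},{"linear":[0.3,1,0],"turn":[0,0,0]},{"linear":[0.3,1,0],"turn":[0,0,0]},{"linear":[0.3,1,0],"turn":[0,0,0]},{"linear":[0.3,1,0],"turn":[0,0,0]},{"linear":[0.3,1,0],"turn":[0,0,0]}]'
python3 -m pendant '[{"linear":[0.3,1,0],"turn":[0,0,0]},{"linear":[0.3,1,0],"turn":[0,0,0]},{"linear":[0.3,1,0],"turn":[0,0,0]},{"linear":[0.3,1,0],"turn":[0,0,0]},{"linear":[0.3,1,0],"turn":[0,0,0]},{"linear":[0.3,1,0],"turn":[0,0,0]},{"linear":[0.3,1,0],"turn":[0,0,0]},{"linear":[0.3,1,0],"turn":[0,0,0]},{"linear":[0.3,1,0],"turn":[0,0,0]},{"linear":[0.3,1,0],"turn":[0,0,0]}]'
```

```text
[ 0.47263748 -0.10586718]
time_s: 2.6
ee_pos: [0.3527, -0.2887, 0.3054]
eef_rot: [-3.108, -0.457, 0.0]
wrist_force: [1.1, 0.4, -0.3]
grip_width: 0.094
time_s: 3.85
ee_pos: [0.4126, -0.0888, 0.3054]
eef_rot: [3.108, 0.457, -0.0]
wrist_force: [0.3, 0.7, -0.1]
grip_width: 0.0944
time_s: 5.1
ee_pos: [0.4725, 0.111, 0.3053]
eef_rot: [3.108, 0.456, -0.001]
wrist_force: [-0.2, -0.9, 0.7]
grip_width: 0.0938
```

```bash
python3 -m pendant '[{"linear":[0.28,0.94,-0.9],"turn":[0,0,0]},{"linear":[0.28,0.94,-0.9],"turn":[0,0,0]},{"linear":[0.28,0.94,-0.9],"turn":[0,0,0]},{"linear":[0.28,0.94,-0.9],"turn":[0,0,0]},{"linear":[0.28,0.94,-0.9],"turn":[0,0,0]},{"linear":[0.28,0.94,-0.9],"turn":[0,0,0]},{"linear":[0.28,0.94,-0.9],"turn":[0,0,0]},{"linear":[0.28,0.94,-0.9],"turn":[0,0,0]},{"linear":[0,0,-0.6],"turn":[0,0,0]}]'
python3 - <<'E'
from h import *
s=arm.state();print(s['ee_pos'],s['time_s'])
for n in ("scene","top"):
    cv2.imwrite(f"pics/{n}1.png", read_camera(n)[:,:,::-1])
b=cv2.imread("pics/scene1.png")[180:400,300:520]
a=cv2.imread("pics/top1.png")[140:360,60:280]
im=np.hstack([cv2.resize(b,(400,400),interpolation=2),cv2.resize(a,(400,400),interpolation=2)])
cv2.imwrite("pics/d1.png",np.clip(im*1.6,0,255).astype('uint8'))
E
```

```text
time_s: 6.22
ee_pos: [0.5167, 0.2622, 0.1485]
eef_rot: [-3.107, -0.459, 0.001]
wrist_force: [-0.3, 0.3, -0.4]
grip_width: 0.0936
[0.51672896 0.26216741 0.14846954] 6.225
```

View pics/d1.png

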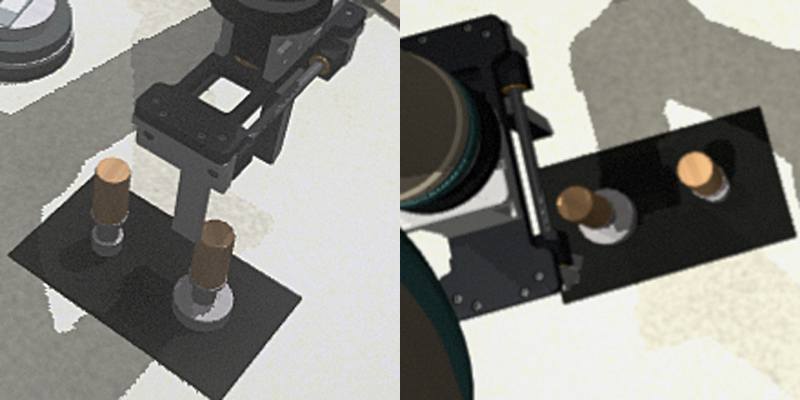

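```bash
python3 - <<'E'
from h import *
s=arm.state();M=R.from_rotvec(s['eef_rot']).as_matrix()
for n,(ox,oy,k) in dict(scene=(300,180,400/220),top=(60,140,400/220)).items():
    c=get_calibration(n);T=np.linalg.inv(c['world_from_camera']);K=np.array([[c['fx'],0,c['cx']],[0,c['fy'],c['cy']],[0,0,1]])
    for d in(-.053,0,.053):
        p=s['ee_pos']+M[:,0]*d
        u=cv2.projectPoints(p[None],cv2.Rodrigues(T[:3,:3])[0],T[:3,3],K,np.array(c['D']))[0][0,0]
        print(n,d,u,(u-[ox,oy])*k)
E
```

```text
scene -0.053 [444.19393398 262.92089776] [262.17078906 150.76526865]
scene 0 [423.11977459 284.83950879] [223.85413562 190.61728871]
scene 0.053 [400.43039675 308.46812881] [182.60072136 233.57841602]
top -0.053 [154.08760528 284.08552466] [171.06837323 261.97368119]
top 0 [145.64996611 246.6447021 ] [155.72721111 193.89945837]
top 0.053 [137.45762935 210.20351864] [140.83205336 127.64276117]
```

```bash
python3 -m pendant '[{"linear":[0,0,-1],"turn":[0,0,0]},{"linear":[0,0,-1],"turn":[0,0,0]},{"linear":[0,0,-1],"turn":[0,0,0]},{"linear":[0,0,-1],"turn":[0,0,0]},{"linear":[0,0,-0.7],"turn":[0,0,0]},{"linear":[0,0,0],"turn":[0,0,0]}]' && python3 -m pendant '[{"linear":[0,0,0],"turn":[0,0,0]},{"linear":[0,0,0],"turn":[0,0,0]},{"linear":[0,0,0],"turn":[0,0,0]},{"linear":[0,0,0],"turn":[0,0,0]},{"linear":[0,0,0],"turn":[0,0,0]},{"linear":[0,0,0],"turn":[0,0,0]},{"linear":[0,0,0],"turn":[0,0,0]}]' -1 35
```

```text
time_s: 7.08
ee_pos: [0.5171, 0.2597, 0.0551]
eef_rot: [3.108, 0.455, -0.002]
wrist_force: [-0.1, -1.3, 0.7]
grip_width: 0.0939
time_s: 7.95
ee_pos: [0.5175, 0.2607, 0.0554]
eef_rot: [-3.108, -0.456, -0.0]
wrist_force: [1.0, -0.2, 0.1]
grip_width: 0.0294
```

```bash
python3 -m pendant '[{"linear":[0,0,0.5],"turn":[0,0,0]},{"linear":[0,0,1],"turn":[0,0,0]},{"linear":[0,0,1],"turn":[0,0,0]},{"linear":[0,0,1],"turn":[0,0,0]},{"linear":[0,0,1],"turn":[0,0,0]},{"linear":[0,0,1],"turn":[0,0,0]},{"linear":[0,0,1],"turn":[0,0,0]},{"linear":[0,0,0.5],"turn":[0,0,0]},{"linear":[0,0,0],"turn":[0,0,0]}]'
python3 - <<'E'
from h import *
for n in ("scene","top"):
    cv2.imwrite(f"pics/{n}2.png", read_camera(n)[:,:,::-1])
b=cv2.imread("pics/scene2.png")[140:360,300:520]
a=cv2.imread("pics/top2.png")[140:360,60:280]
im=np.hstack([cv2.resize(b,(400,400),interpolation=2),cv2.resize(a,(400,400),interpolation=2)])
cv2.imwrite("pics/d2.png",np.clip(im*1.6,0,255).astype('uint8'))
E
```

```text
time_s: 9.07
ee_pos: [0.5175, 0.2607, 0.196]
eef_rot: [-3.108, -0.455, -0.001]
wrist_force: [-0.6, -0.1, -3.0]
grip_width: 0.0297
```

View pics/d2.png

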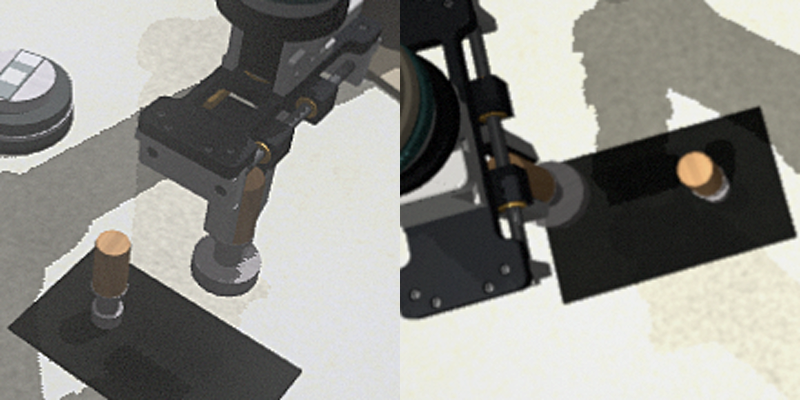

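Held and clear: the tamper is upright in the jaws and the setter is still standing. Now over to the press.

```bash
python3 -m pendant '[{"linear":[-0.125,-0.97,0],"turn":[0,0,0]},{"linear":[-0.125,-0.97,0],"turn":[0,0,0]},{"linear":[-0.125,-0.97,0],"turn":[0,0,0]},{"linear":[-0.125,-0.97,0],"turn":[0,0,0]},{"linear":[-0.125,-0.97,0],"turn":[0,0,0]},{"linear":[-0.125,-0.97,0],"turn":[0,0,0]},{"linear":[-0.125,-0.97,0],"turn":[0,0,0]},{"linear":[-0.125,-0.97,0],"turn":[0,0,0]},{"linear":[-0.125,-0.97,0],"turn":[0,0,0]},{"linear":[-0.125,-0.97,0],"turn":[0,0,0]}]'
python3 -m pendant '[{"linear":[-0.125,-0.97,0],"turn":[0,0,0]},{"linear":[-0.125,-0.97,0],"turn":[0,0,0]},{"linear":[-0.125,-0.97,0],"turn":[0,0,0]},{"linear":[-0.125,-0.97,0],"turn":[0,0,0]},{"linear":[-0.125,-0.97,-0.5],"turn":[0,0,0]},{"linear":[-0.125,-0.97,-0.5],"turn":[0,0,0]},{"linear":[-0.125,-0.97,-1],"turn":[0,0,0]},{"linear":[-0.125,-0.97,-1],"turn":[0,0,0]},{"linear":[-0.125,-0.97,-0.5],"turn":[0,0,0]},{"linear":[0,0,0],"turn":[0,0,0]}]'
python3 - <<'E'
from h import *
for n in ("scene","top"):
    cv2.imwrite(f"pics/{n}3.png", read_camera(n)[:,:,::-1])
b=cv2.imread("pics/scene3.png")[100:240,230:370]
a=cv2.imread("pics/top3.png")[220:360,330:470]
im=np.hstack([cv2.resize(b,(400,400),interpolation=2),cv2.resize(a,(400,400),interpolation=2)])
cv2.imwrite("pics/d3.png",np.clip(im*1.6,0,255).astype('uint8'))
E
```

```text
time_s: 10.42
ee_pos: [0.4921, 0.065, 0.1956]
eef_rot: [3.108, 0.454, 0.0]
wrist_force: [-0.1, 0.2, -3.1]
grip_width: 0.0295
time_s: 11.68
ee_pos: [0.4689, -0.1098, 0.1246]
eef_rot: [-3.109, -0.451, 0.004]
wrist_force: [-0.2, 0.6, -3.9]
grip_width: 0.0295
```

View pics/d3.png

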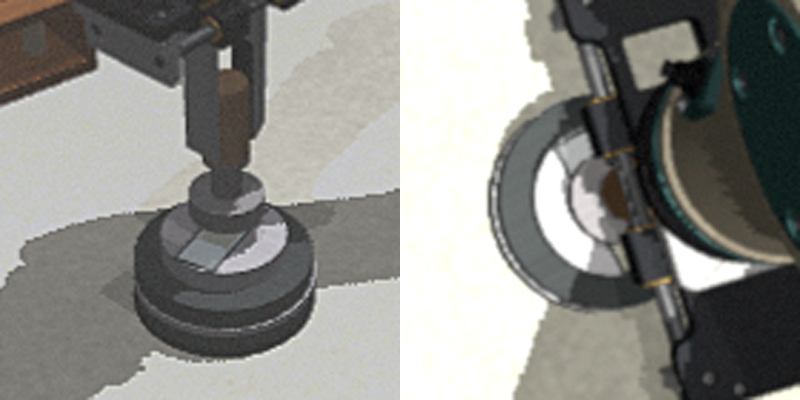

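```bash
python3 - <<'E'
from h import *
k=400/140
print(at("scene",(230+226/k,100+190/k),.0895),at("scene",(230+226/k,100+206/k),.0735))
s=arm.state();print(s['ee_pos'],R.from_rotvec(s['eef_rot']).as_matrix()[:,2])
E
```

```text
[ 0.47056624 -0.10603893] [ 0.46859766 -0.10937025]
[ 0.47047645 -0.10750009  0.12580738] [ 1.06929337e-03  7.43944095e-04 -9.99999152e-01]
```

Foot and plate centres agree within about 3 mm. I'll nudge by 2 mm and press.

```bash
python3 -m pendant '[{"linear":[0.05,0.05,-0.4],"turn":[0,0,0]},{"linear":[0.05,0.05,-0.4],"turn":[0,0,0]},{"linear":[0,0,-0.25],"turn":[0,0,0]},{"linear":[0,0,-0.2],"turn":[0,0,0]},{"linear":[0,0,-0.2],"turn":[0,0,0]},{"linear":[0,0,-0.15],"turn":[0,0,0]},{"linear":[0,0,0],"turn":[0,0,0]}]'
```

```text
time_s: 12.65
ee_pos: [0.4723, -0.1053, 0.0936]
eef_rot: [-3.108, -0.456, -0.001]
wrist_force: [-0.3, 2.3, 3.6]
grip_width: 0.0296
```

```bash
python3 -m pendant '[{"linear":[0,0,-0.1],"turn":[0,0,0]},{"linear":[0,0,0],"turn":[0,0,0]}]';python3 -m pendant '[{"linear":[0,0,-0.1],"turn":[0,0,0]},{"linear":[0,0,0],"turn":[0,0,0]}]'
```

```text
time_s: 12.9
ee_pos: [0.4724, -0.1053, 0.0931]
eef_rot: [3.108, 0.456, 0.002]
wrist_force: [-3.5, 4.2, 19.8]
grip_width: 0.03
time_s: 13.15
ee_pos: [0.4727, -0.1055, 0.0927]
eef_rot: [3.106, 0.457, 0.003]
wrist_force: [-7.2, 4.9, 37.0]
grip_width: 0.0293
```

The force jumped well beyond the 8 N the spring needs, so the plate is on the hard stop. I'll ease off slightly and hold.

```bash
python3 -m pendant '[{"linear":[0,0,0.05],"turn":[0,0,0]},{"linear":[0,0,0],"turn":[0,0,0]},{"linear":[0,0,0],"turn":[0,0,0]},{"linear":[0,0,0],"turn":[0,0,0]},{"linear":[0,0,0],"turn":[0,0,0]},{"linear":[0,0,0],"turn":[0,0,0]},{"linear":[0,0,0],"turn":[0,0,0]},{"linear":[0,0,0],"turn":[0,0,0]},{"linear":[0,0,0],"turn":[0,0,0]},{"linear":[0,0,0],"turn":[0,0,0]}]'
python3 - <<'E'
from h import *
for n in ("scene","top"):
    cv2.imwrite(f"pics/{n}4.png", read_camera(n)[:,:,::-1])
b=cv2.imread("pics/scene4.png")[100:240,230:370]
a=cv2.imread("pics/top4.png")[220:360,330:470]
im=np.hstack([cv2.resize(b,(400,400),interpolation=2),cv2.resize(a,(400,400),interpolation=2)])
cv2.imwrite("pics/d4.png",np.clip(im*1.6,0,255).astype('uint8'))
print(arm.state()['wrist_force'])
E
```

```text
time_s: 14.4
ee_pos: [0.4727, -0.1054, 0.0929]
eef_rot: [3.107, 0.457, 0.003]
wrist_force: [-4.6, 4.4, 27.4]
grip_width: 0.0296
[-5.51497438  4.96730105 26.82656293]
```

View pics/d4.png

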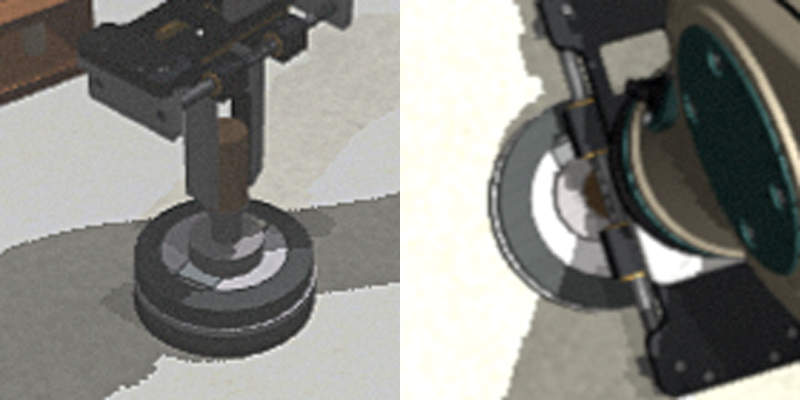

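The plate is down nearly flush with the base and the foot sits centred and upright on it. It has been held for more than a second, so I'll take the tamper back.

```bash
python3 -m pendant '[{"linear":[0,0,0.2],"turn":[0,0,0]},{"linear":[0,0,0.5],"turn":[0,0,0]},{"linear":[0,0,0.8],"turn":[0,0,0]},{"linear":[0.12,0.965,1],"turn":[0,0,0]},{"linear":[0.12,0.965,1],"turn":[0,0,0]},{"linear":[0.12,0.965,1],"turn":[0,0,0]},{"linear":[0.12,0.965,0.8],"turn":[0,0,0]},{"linear":[0.12,0.965,0],"turn":[0,0,0]},{"linear":[0.12,0.965,0],"turn":[0,0,0]},{"linear":[0.12,0.965,0],"turn":[0,0,0]}]'
python3 -m pendant '[{"linear":[0.12,0.965,0],"turn":[0,0,0]},{"linear":[0.12,0.965,0],"turn":[0,0,0]},{"linear":[0.12,0.965,0],"turn":[0,0,0]},{"linear":[0.12,0.965,0],"turn":[0,0,0]},{"linear":[0.12,0.965,0],"turn":[0,0,0]},{"linear":[0.12,0.965,0],"turn":[0,0,0]},{"linear":[0.12,0.965,0],"turn":[0,0,0]},{"linear":[0.12,0.965,0],"turn":[0,0,0]},{"linear":[0.12,0.965,0],"turn":[0,0,0]},{"linear":[0.12,0.965,0],"turn":[0,0,0]}]'
python3 -m pendant '[{"linear":[0.12,0.965,0],"turn":[0,0,0]},{"linear":[0.12,0.965,0],"turn":[0,0,0]},{"linear":[0,0,0],"turn":[0,0,0]}]'
```

```text
time_s: 15.75
ee_pos: [0.4879, 0.028, 0.1961]
eef_rot: [3.107, 0.453, -0.004]
wrist_force: [0.4, 0.4, -3.4]
grip_width: 0.0297
time_s: 17.0
ee_pos: [0.5129, 0.2229, 0.1963]
eef_rot: [3.108, 0.455, -0.001]
wrist_force: [0.3, 0.6, -3.0]
grip_width: 0.0298
time_s: 17.38
ee_pos: [0.5172, 0.2632, 0.1965]
eef_rot: [-3.106, -0.46, -0.0]
wrist_force: [0.2, 0.4, -2.8]
grip_width: 0.0293
```

```bash
python3 -m pendant '[{"linear":[0,0,-0.8],"turn":[0,0,0]},{"linear":[0,0,-1],"turn":[0,0,0]},{"linear":[0,0,-1],"turn":[0,0,0]},{"linear":[0,0,-1],"turn":[0,0,0]},{"linear":[0,0,-1],"turn":[0,0,0]},{"linear":[0,0,-1],"turn":[0,0,0]},{"linear":[0,0,-0.7],"turn":[0,0,0]},{"linear":[0,0,-0.3],"turn":[0,0,0]},{"linear":[0,0,-0.1],"turn":[0,0,0]},{"linear":[0,0,0],"turn":[0,0,0]}]'
python3 -m pendant '[{"linear":[0,0,-0.1],"turn":[0,0,0]},{"linear":[0,0,0],"turn":[0,0,0]}]'
```

```text
time_s: 18.62
ee_pos: [0.5179, 0.2609, 0.0589]
eef_rot: [-3.108, -0.455, -0.001]
wrist_force: [0.4, -0.9, -3.8]
grip_width: 0.0296
time_s: 18.88
ee_pos: [0.5177, 0.2608, 0.0567]
eef_rot: [-3.108, -0.456, -0.001]
wrist_force: [-0.6, -0.1, -4.3]
grip_width: 0.0295
```

```bash
python3 -m pendant '[{"linear":[0,0,-0.05],"turn":[0,0,0]},{"linear":[0,0,0],"turn":[0,0,0]}]'
python3 -m pendant '[{"linear":[0,0,-0.05],"turn":[0,0,0]},{"linear":[0,0,0],"turn":[0,0,0]}]'
```

```text
time_s: 19.12
ee_pos: [0.5175, 0.2607, 0.0555]
eef_rot: [3.108, 0.456, -0.0]
wrist_force: [-0.4, 0.3, -3.4]
grip_width: 0.0293
time_s: 19.38
ee_pos: [0.5176, 0.2609, 0.0552]
eef_rot: [3.108, 0.456, 0.001]
wrist_force: [-1.3, -0.2, 6.6]
grip_width: 0.0296
```

It's on the mat: the force went from −3.4 to +6.6 N. I'll release and rise straight up.

```bash
python3 -m pendant '[{"linear":[0,0,0],"turn":[0,0,0]},{"linear":[0,0,0],"turn":[0,0,0]},{"linear":[0,0,0],"turn":[0,0,0]},{"linear":[0,0,0],"turn":[0,0,0]},{"linear":[0,0,0],"turn":[0,0,0]},{"linear":[0,0,0],"turn":[0,0,0]},{"linear":[0,0,0],"turn":[0,0,0]}]' 1
python3 -m pendant '[{"linear":[0,0,0.5],"turn":[0,0,0]},{"linear":[0,0,1],"turn":[0,0,0]},{"linear":[0,0,1],"turn":[0,0,0]},{"linear":[0,0,1],"turn":[0,0,0]},{"linear":[0,0,1],"turn":[0,0,0]},{"linear":[0,0,1],"turn":[0,0,0]},{"linear":[0,0,0.5],"turn":[0,0,0]},{"linear":[0,0,0],"turn":[0,0,0]},{"linear":[0,0,0],"turn":[0,0,0]}]'
python3 - <<'E'
from h import *
for n in ("scene","top"):
    cv2.imwrite(f"pics/{n}5.png", read_camera(n)[:,:,::-1])
b=cv2.imread("pics/scene5.png")[150:400,250:500]
a=cv2.imread("pics/top5.png")[140:360,60:280]
im=np.hstack([cv2.resize(b,(400,400),interpolation=2),cv2.resize(a,(400,400),interpolation=2)])
cv2.imwrite("pics/d5.png",np.clip(im*1.6,0,255).astype('uint8'))
E
```

```text
time_s: 20.25
ee_pos: [0.5176, 0.2607, 0.0545]
eef_rot: [-3.108, -0.455, -0.0]
wrist_force: [0.5, -0.5, 0.4]
grip_width: 0.0933
time_s: 21.38
ee_pos: [0.5171, 0.2604, 0.1739]
eef_rot: [3.108, 0.456, -0.002]
wrist_force: [0.0, 0.1, -0.7]
grip_width: 0.0942
```

View pics/d5.png

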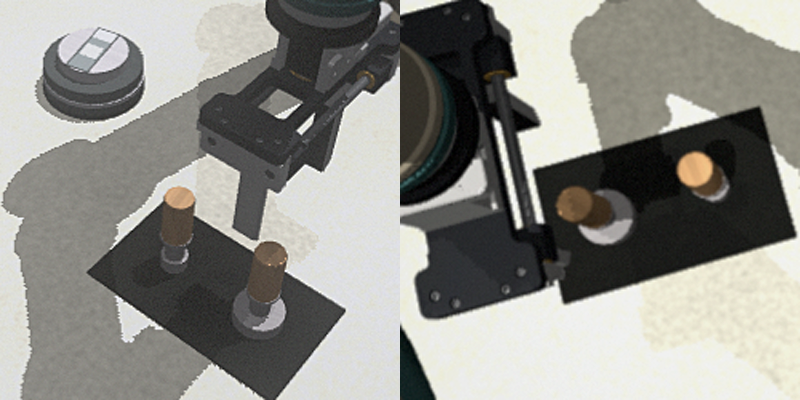

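Both tools stand upright on the mat, with the tamper's foot at about (258,315) and the setter at (175,258) in the left crop. The plate has risen and the gripper is clear, so I'm handing in.

```bash
python3 -c "
from station import sign_off
print(sign_off())"
```

```text
the job is handed in; nothing more can be done
None
```

The tamper pressed the slide press's plate to its bottom stop and is standing upright on the black mat again, released. I handed the job in at about 21.5 s; sign-off gives no verdict.

- **Pressing:** I took the broad-footed tamper and held the plate down, upright, for more than a second. The wrist force jumped to 37 N at the hard stop, and I eased it to about 27 N for the hold. The camera showed the plate nearly flush with the base and the foot about centred; I put its offset at roughly 3 mm before a 2 mm correction.
- **Last checks:** The final pictures show both tools upright on the mat, the slim-footed one apparently unmoved, the plate risen, and the open gripper clear of everything.
- **Disagreement:** The two cameras differed by about 4–6 mm in absolute position. They agreed on the offset between the tamper and the plate, so I used the average, which worked. I never read the plate's travel directly, only inferred it from force, height and pictures.

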